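# Draw the bag-length gauge out to the rider and hold it

### The arm

A 6-joint arm with a two-finger parallel gripper is mounted at the origin on the work surface; the furniture and walls round the work are solid. World frame = base frame: x ahead of the robot, y to its left, z up, the work surface at z = 0. Lengths are in m, angles in degrees, forces in N, time in s.
With the tool pointing down it reaches from about 0.375 to 0.9 m from the base axis. Payload 3.1 kg.
Tool frame: the origin (TCP) lies on the centre line of the jaws, within the pads' length; the fingertips stand 8 mm ahead of it and the grasp point (between the pads) lies 11 mm behind it; y points along the fingers, x is the direction in which the jaws open and shut, and the axes are right-handed (so a half turn about y gives the same grasp; the last joint's range is limited). The gripper opens to 87 mm and grips with 3 to 60 N. Pads are 19 mm wide; open, the fingers measure 117 mm over their backs; the gripper's body (75 mm by 190 mm) begins 51 mm behind the grasp point.
Start: joints at [66.377, 30.224, 82.088, -0, 67.689, -10.227], TCP at [0.145, 0.608, 0.231] pointing down, gripper open.
Joint ranges: [-176.69, 176.69], [-43.24, 126.21], [12.49, 139.97], [-82, 262], [0, 151.66], [-163.58, 163.58]. Speed limits (degrees/s): [159.86, 159.86, 180, 180, 180, 180].

### API

Orientations are given as a 3x3 rotation matrix whose columns are the frame's x, y, z axes.
In Python, from rig import read_state, imaging, job, spotter gives the robot as it stands.
- The arm moves only by the tool apply_moves, never from a script. Its argument "steps" is a list of rows, each an object of numbers: "x", "y", "z": the shift along the world's x, y, z in mm; "spin": the turn about the world's z in rad. In form: [{"x": .., "y": .., "z": .., "spin": ..}, ...]. A call has 1 to 12 rows; each row shifts and turns the pose as measured when the row begins; what a row does not reach is not made up. A row lasts 1/10 s, in which the tool goes at most 50 mm and 8.59 degrees, less where a joint would pass 70% of its speed; a pose out of reach is approached as far as the arm can. A call is refused whole if a number of a shift passes 50 or a number of a turn 0.15, either way. A call with a gripper value outside its range is refused whole. "grip" is the finger opening in mm, from 0 to 87, set as the call begins (left out, the last holds). The fingers move at their own pace and stop on an object; the grip force is fixed at half the most. Time passes only in rows, so rows that do not move let the fingers close. It gives the time, the measured TCP pose, the force and the opening at its end, in the units of the state.
- read_state(): the state, without advancing time (a new reading comes with each control period).
- imaging.capture(name): name is "side" or "top"; returns the picture (420x560x3 uint8, red, green, blue); there is no depth.
- imaging.camera_params(name): a dict with "fov_y" (degrees; the focal length in pixels is half the picture's height over the tangent of half this angle, whatever the lens; pixels are square), "cx", "cy" (the principal point, pixels), "dist" ([k1, k2, p1, p2, k3] as OpenCV has them; the pictures are not rectified), "R" (3x3) and "t" (3): a world point X has camera coordinates R X + t. Camera axes: x right, y down, z forward; pixel columns grow to the right and rows downward; lengths in m; the calibration is good to about 2 mm. A picture is of the moment at which its call begins. camera_params takes no time and is no camera call.
- job.hand_in(): hands the job in, once; it reports no verdict.
Trained networks look in the newest picture that a camera, given by its name, has taken for a name from the list of things; names that differ only in an ending like _2 or _b are one class to them, and where a whole thing is asked for, a point or a joint stands for the part that bears it (a point fixed in the world has none). Each returns a list of dicts, best first, with "score" (0 to 1); they miss things now and then, are a little off and sometimes report something else, mostly with a low value. They report only what shows in the picture. A call takes as long as a camera call.
- spotter.cut_out(name, camera): "mask" (420x560 bool, what is visible of it) and "rect" ([left, top, width, height] in pixels, round what is visible of it).
The state is a dict: "time_s": time; "joint_positions": joint angles; "qvel": joint speeds; "tau": joint torques, N m; "position": TCP position; "tcp_rot": TCP orientation; "force": force on the tool from outside, world axes, zero at the start; "moment": the same for the moment, N m; "opening": opening from 0.0 (shut) to 1.0 (fully open).
Only numpy, scipy, OpenCV 4.12 (cv2) and the standard library are available. Lean on these libraries where they do the work, as an engineer would, in place of code of your own. Each camera call takes 0.05 s, during which the arm holds its last target.

### The job

Please set the bag-length gauge for me: pull the blue-fronted drawer of the small grey case all the way open, push the red lock button down until it stays down, then take the green knob and draw the gauge arm out of its tube until its red pointer stands at the orange rider on the scale. Its spring pulls the arm back, so finish while still holding the knob there, keeping the pointer at the rider. Leave the rider where it is set, and do not disturb the hand stamp, the masking tape on the case, the iron weight or the yellow ribbon roll.

Things in the scene. Friction and masses are not known exactly. Their poses are not given: they have to be found in the camera images.
- case: Grey sheet-metal case fixed on the table, 240 deep (its x) x 170 wide (its y) x 105 mm high; origin at the centre of its underside, z up. Its own -x side is the front, where the drawer slides out along the case's -x; the drawer front panel (blue, 168 wide, 13 to 97 mm high) stands 131 mm before the origin when closed. The case axes are also the directions of all the parts in it.
- drawer (a joint): How far the drawer is open, m: 0 closed, 0.16 fully open at its stop; starts at 0 to 0.02. Slides with light friction (under 5 N) and stays where it is left. Only when it is open are the gauge arm, button and scale in it uncovered.
- drawer_handle (a point): Middle of the drawer's handle, a horizontal steel bar 10 mm thick and 80 mm long (along case y), 45 mm in front of the drawer front and 35 mm below the case top (70 mm above the table); free above, below and behind, it can be pinched from above or hooked. Moves with the drawer; axes as the case.
- lock_button (a joint): How far the red lock button is pushed down, m: 0 up (arm locked), 0.009 fully down at its stop (arm free). It has no spring: it takes about 3 N and stays where it is pushed; the arm is free once it is down 6.5 mm or more.
- button_top (a point): Centre of the top face of the red round lock button, 26 mm across, on top of the black tube; 68 mm above the table when up. Pushed straight down. With the drawer fully open it lies 90 mm before the case front; the knob at home stands 60 mm from it, toward the case's -y. Moves with the drawer and button.
- gauge_arm (a joint): How far the gauge arm is drawn out of its tube, m: 0 home (start), 0.09 full travel. It slides along the case's -y direction (level, at right angles to the drawer's travel). Locked at home while the button is up. A spring pulls it home with 2 N at home to 4.3 N at full travel (plus friction 0.4 N): let go, it runs back.
- pull_knob: Green upright round knob at the arm's end, 18 mm thick at its waist and 22 mm at the ends, standing free from 40 to 93 mm above the table; origin on its axis at its foot, axes as the case. Fixed to the arm.
- knob_grip (a point): Grip point of the green knob: on its axis at the middle of the waist, 73 mm above the table (20 mm below its top); may be gripped from any side from above. The scale top and the tube beside it are at most 50 mm above the table, the blue drawer front 70 mm away is 97 mm high. Moves with the arm.
- pointer_tip (a point): Tip of the red pointer on the arm, over the white scale (marks every 10 mm) that lies between the tube and the drawer front; moves with the arm along case -y. Axes as the case.
- rider_mark (a point): Middle of the orange rider (8 mm wide along case y) clamped on the edge of the scale, at the pointer tip's line; the pointer is at the rider when both have the same case-y coordinate. Axes as the case.
- scale_rider (a joint): Place of the rider, m: the value of joint gauge_arm at which the pointer stands at its middle (0.03 to 0.08). Tightly clamped, not to be moved.
- date_stamp: Hand stamp with a turned wooden grip, 33 x 52 mm, 107 mm high, standing; origin at the centre of its underside. Bystander.
- tape_masking: Roll of masking tape lying flat on top of the case, toward its back, 100 mm across, 25 mm high; origin at the centre of its underside. Bystander.
- weight_1: Black cast iron knob weight, 52 mm across, 50 mm high; origin at the centre of its underside. Bystander.
- ribbon_yellow: Roll of yellow ribbon, 55 mm across, 32 mm high; origin at the centre of its underside. Bystander.

How it is judged:
By the outcome, as a careful person would: the job done as asked, in the order asked, and still so for the second after the job is handed in, while the arm keeps its last pose, push and grip.
It also fails if it takes over 53 s, if anything falls off the work surface, if the arm or the gripper's body presses on something with over 40 N, if the wrist force passes 120 N, or if a joint passes its speed limit or range.

## Working session

There is one attempt and no reset: what is moved stays moved. The work goes in short steps, Python scripts to look and compute and a tool call to move; the robot and the scene stay as the last step left them, time stands still between calls to the robot, and variables do not carry over. Pictures are saved under pics/ and viewed, and the job is handed in when it is done.

Besides the shell and the picture viewer there is one more tool, called after "Emit:" as a command line: name --argument value ..., lists and objects as JSON in quotes. apply_moves: Moves the arm, as the interface text tells. Its arguments: {"type":"object","properties":{"steps":{"type":"array"},"grip":{"type":"number"}},"required":["steps"]}

```bash
mkdir -p pics
cat > h.py <<'E'
import numpy as np, cv2
from rig import read_state, imaging, job, spotter
def save(n,f):
    im=imaging.capture(n); cv2.imwrite('pics/'+f,im[:,:,::-1]); return im
def cam(n):
    p=imaging.camera_params(n); f=210/np.tan(np.radians(p['fov_y'])/2)
    K=np.array([[f,0,p['cx']],[0,f,p['cy']],[0,0,1.]]); return K,np.array(p['dist'],float),np.array(p['R']),np.array(p['t'])
def proj(n,X):
    K,d,R,t=cam(n); return cv2.projectPoints(np.array(X,float).reshape(-1,3),cv2.Rodrigues(R)[0],t,K,d)[0].reshape(-1,2)
def ray(n,uv):
    K,d,R,t=cam(n); q=cv2.undistortPointsIter(np.array(uv,float).reshape(-1,1,2),K,d,None,None,(3,100,1e-10)).reshape(-1,2) if hasattr(cv2,'undistortPointsIter') else cv2.undistortPoints(np.array(uv,float).reshape(-1,1,2),K,d).reshape(-1,2)
    D=np.c_[q,np.ones(len(q))]@R; return -R.T@t, D
def atz(n,uv,z):
    c,D=ray(n,uv); return c+D*((z-c[2])/D[:,2])[:,None]
E
python3 - <<'E'
from h import *
for n in('side','top'):
    save(n,n+'1.png'); p=imaging.camera_params(n); print(n,p['fov_y'],p['dist'],-np.array(p['R']).T@p['t'],np.array(p['R'])[2])
s=read_state(); print(s['position'],s['tcp_rot'],s['force'],s['time_s'])
E
```

```text
side 56.854875123691414 [-0.03202832  0.          0.          0.          0.        ] [ 0.37374042 -0.49805923  0.74824698] [ 0.05905686  0.64139838 -0.76493164]
top 57.538484642408235 [-0.03999888  0.          0.          0.          0.        ] [0.23833612 0.09028867 0.96935988] [ 0.18414571 -0.01326336 -0.98280946]
[0.14451032 0.60739395 0.22965222] [[ 2.31631742e-01 -7.65708367e-04 -9.72803243e-01]
 [ 9.72801576e-01 -1.82960809e-03  2.31632785e-01]
 [-1.95721184e-03 -9.99998033e-01  3.21086998e-04]] [-0.08804228 -0.65260685 -0.47064519] 0.1
```

View pics/side1.png

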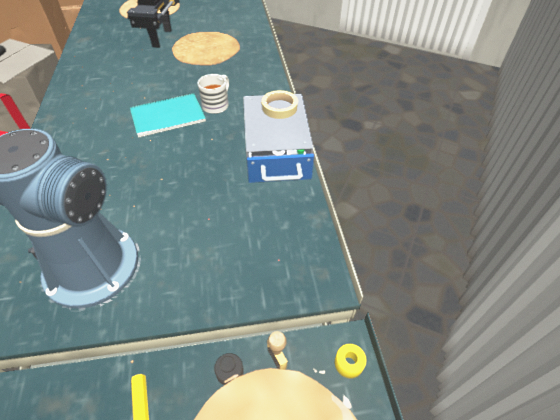

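View pics/top1.png

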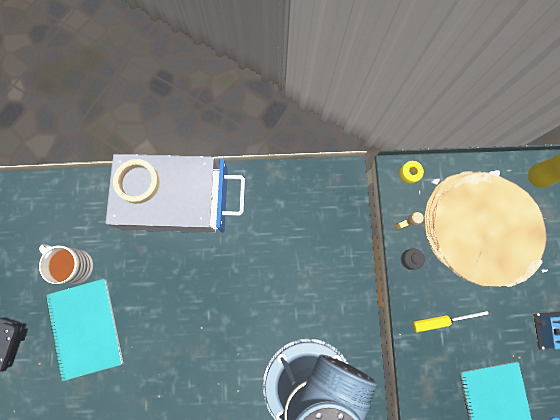

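Run:
```python
from h import *
im=cv2.imread('pics/top1.png'); cv2.imwrite('pics/tz.png',cv2.resize(im[140:245,95:255],None,fx=5,fy=5,interpolation=cv2.INTER_CUBIC))
im=cv2.imread('pics/side1.png'); cv2.imwrite('pics/sz.png',cv2.resize(im[85:190,235:325],None,fx=5.5,fy=5.5,interpolation=cv2.INTER_CUBIC))
```

```text
(no output)
```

View pics/tz.png

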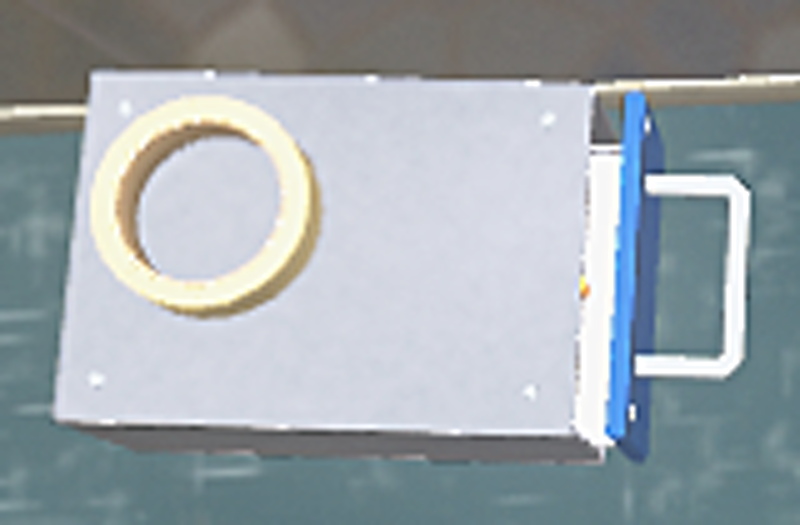

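View pics/sz.png

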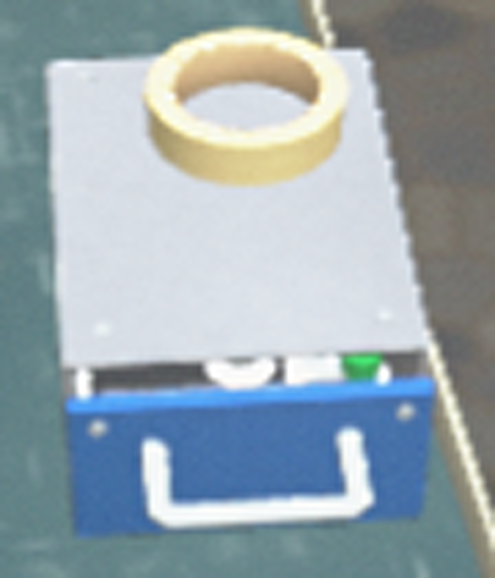

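Run:
```python
from h import *
a=atz('top',[[113,154.4],[213,157.6],[210,227],[106,223.6]],.105);print(a.round(4))
b=atz('side',np.array([[50,62],[366,48],[425,352],[62,365]])/5.5+[235,85],.105);print(b.round(4))
print(atz('top',np.array([[740,180],[738,275],[733,370]])/5+[95,140],.07).round(4))
print(atz('side',np.array([[165,515],[262,508],[365,500]])/5.5+[235,85],.07).round(4))
print(atz('top',np.array([[635,95],[615,435]])/5+[95,140],.097).round(4))
```

```text
[[0.5328 0.4761 0.105 ]
 [0.5307 0.2384 0.105 ]
 [0.3651 0.2362 0.105 ]
 [0.3668 0.4749 0.105 ]]
[[0.3663 0.4731 0.105 ]
 [0.533  0.4724 0.105 ]
 [0.5287 0.2299 0.105 ]
 [0.3641 0.2346 0.105 ]]
[[0.4976 0.1689 0.07  ]
 [0.4501 0.1679 0.07  ]
 [0.4035 0.1684 0.07  ]]
[[0.4057 0.1706 0.07  ]
 [0.4492 0.1714 0.07  ]
 [0.4957 0.1726 0.07  ]]
[[0.5305 0.2182 0.097 ]
 [0.3667 0.2191 0.097 ]]
```

Emit:
apply_moves --grip 42 --steps '[{"x": 14, "y": -20, "spin": 0.1}, {"x": 26, "y": -37, "spin": 0.1}, {"x": 28, "y": -40}, {"x": 28, "y": -40}, {"x": 28, "y": -40}, {"x": 28, "y": -40}, {"x": 28, "y": -40}, {"x": 28, "y": -40}, {"x": 28, "y": -40}, {"x": 26, "y": -37}, {"x": 20, "y": -28}, {"x": 10, "y": -14}]'

```text
invalid input at $.steps[0]: expected keys x, y, z, spin
```

Emit:
apply_moves --grip 42 --steps '[{"x": 14, "y": -20, "z": 0, "spin": 0.1}, {"x": 26, "y": -37, "z": 0, "spin": 0.1}, {"x": 28, "y": -40, "z": 0, "spin": 0}, {"x": 28, "y": -40, "z": 0, "spin": 0}, {"x": 28, "y": -40, "z": 0, "spin": 0}, {"x": 28, "y": -40, "z": 0, "spin": 0}, {"x": 28, "y": -40, "z": 0, "spin": 0}, {"x": 28, "y": -40, "z": 0, "spin": 0}, {"x": 28, "y": -40, "z": 0, "spin": 0}, {"x": 26, "y": -37, "z": 0, "spin": 0}, {"x": 20, "y": -28, "z": 0, "spin": 0}, {"x": 10, "y": -14, "z": 0, "spin": 0}]'

```text
time_s: 1.3
position: [0.44, 0.1779, 0.2262]
tcp_rot: [[0.017, -0.002, -1.0], [1.0, -0.002, 0.017], [-0.002, -1.0, 0.002]]
force: [-0.3, -0.5, 0.4]
opening: 0.483
```

Run:
```python
from h import *
s=read_state(); print(s['position'],np.array(s['tcp_rot']).round(3),s['force'],s['time_s'],s['opening'],s['qvel'])
```

```text
[0.44003307 0.17795    0.22615597] [[ 0.017 -0.002 -1.   ]
 [ 1.    -0.002  0.017]
 [-0.002 -1.     0.002]] [-0.31284173 -0.53274482  0.44634142] 1.3 0.48282420972090784 [-20.44480812   2.74210496  -4.07958794   0.93356855   2.35069694
 -19.85066464]
```

Emit:
apply_moves --steps '[{"x": 8, "y": -8, "z": -15, "spin": 0}, {"x": 0, "y": 0, "z": -35, "spin": 0}, {"x": 0, "y": 0, "z": -35, "spin": 0}, {"x": 0, "y": 0, "z": -20, "spin": 0}, {"x": 0, "y": 0, "z": -3, "spin": 0}]'

```text
time_s: 1.8
position: [0.4527, 0.1656, 0.1158]
tcp_rot: [[0.025, 0.005, -1.0], [1.0, -0.002, 0.025], [-0.002, -1.0, -0.005]]
force: [-0.1, -0.2, -0.3]
opening: 0.479
```

Run:
```python
from h import *
s=read_state(); print(s['position'],s['opening'])
im=save('top','t2.png');im2=save('side','s2.png')
a=cv2.resize(im[140:245,125:285],None,fx=5,fy=5);cv2.imwrite('pics/t2z.png',a[:,:,::-1])
a=cv2.resize(im2[85:225,215:335],None,fx=4,fy=4);cv2.imwrite('pics/s2z.png',a[:,:,::-1])
```

```text
[0.45273591 0.16564379 0.11577736] 0.4791058014232749
```

View pics/t2z.png

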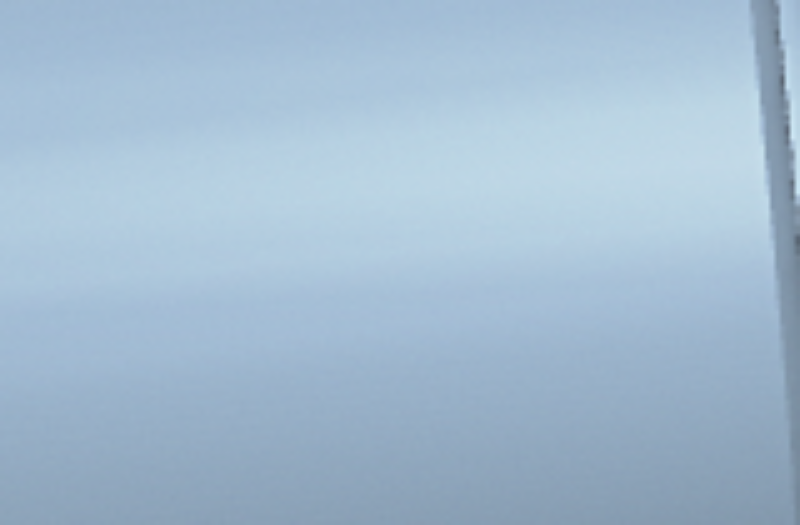

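View pics/s2z.png

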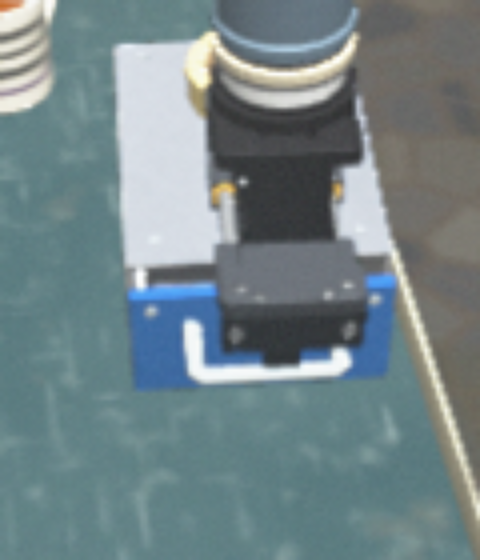

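Emit:
apply_moves --steps '[{"x": -2, "y": 4, "z": -15, "spin": -0.015}, {"x": 0, "y": 0, "z": -16, "spin": 0}, {"x": 0, "y": 0, "z": -10, "spin": 0}, {"x": 0, "y": 0, "z": -2, "spin": 0}, {"x": 0, "y": 0, "z": 0, "spin": 0}]'

```text
time_s: 2.4
position: [0.4567, 0.1714, 0.0787]
tcp_rot: [[0.039, 0.021, -0.999], [0.999, 0.0, 0.039], [0.001, -1.0, -0.021]]
force: [0.2, -0.1, 0.3]
opening: 0.48
```

Emit:
apply_moves --grip 0 --steps '[{"x": 0, "y": 0, "z": 0, "spin": 0}, {"x": 0, "y": 0, "z": 0, "spin": 0}, {"x": 0, "y": 0, "z": 0, "spin": 0}, {"x": 0, "y": 0, "z": 0, "spin": 0}, {"x": 0, "y": 0, "z": 0, "spin": 0}, {"x": 0, "y": 0, "z": 0, "spin": 0}]'

```text
time_s: 3.0
position: [0.4584, 0.1716, 0.0816]
tcp_rot: [[0.039, 0.026, -0.999], [0.999, 0.001, 0.039], [0.002, -1.0, -0.026]]
force: [-1.5, -0.6, 15.5]
opening: 0.046
```

Run:
```python
from h import *
s=read_state(); print(s)
im2=save('side','s3.png')
a=cv2.resize(im2[85:225,215:335],None,fx=4,fy=4);cv2.imwrite('pics/s3z.png',a[:,:,::-1])
```

```text
{'time_s': 3.0, 'joint_positions': array([  7.51425709,  33.9594471 , 109.61986394,  -0.26866006,
        34.94120807, -80.0540944 ]), 'qvel': array([-0.02351847, -1.21759006, -0.3916126 , -0.16626388,  1.30829361,
        0.02065028]), 'tau': array([  0.16613089, -31.75535917,  -7.30998158,   0.12277284,
        -0.52077284,   0.03495011]), 'position': array([0.45837742, 0.17161829, 0.08160977]), 'tcp_rot': array([[ 3.85992964e-02,  2.59534393e-02, -9.98917671e-01],
       [ 9.99253295e-01,  7.14594169e-04,  3.86308315e-02],
       [ 1.71642369e-03, -9.99662897e-01, -2.59064769e-02]]), 'force': array([-1.52710942, -0.56355817, 15.49068943]), 'moment': array([-0.18507813,  0.32908272,  0.02370948]), 'opening': 0.04648394298707903}
```

View pics/s3z.png

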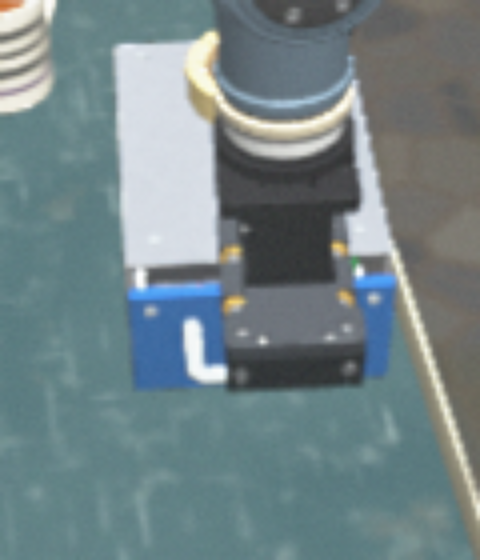

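Emit:
apply_moves --grip 42 --steps '[{"x": 0, "y": 0, "z": 2, "spin": 0}, {"x": 0, "y": 0, "z": 2, "spin": 0}, {"x": 0, "y": 0, "z": 0, "spin": 0}, {"x": 0, "y": 0, "z": 0, "spin": 0}]'

```text
time_s: 3.45
position: [0.4587, 0.1717, 0.0869]
tcp_rot: [[0.039, 0.027, -0.999], [0.999, 0.001, 0.039], [0.002, -1.0, -0.027]]
force: [-0.1, 0.3, 0.0]
opening: 0.31
```

Emit:
apply_moves --steps '[{"x": -3, "y": 0, "z": -5, "spin": -0.03}, {"x": -3, "y": 0, "z": -5, "spin": 0}, {"x": -2, "y": 0, "z": -5, "spin": 0}, {"x": 0, "y": 0, "z": -4, "spin": 0}]'

```text
time_s: 3.85
position: [0.4505, 0.1717, 0.0668]
tcp_rot: [[0.069, 0.028, -0.997], [0.998, 0.0, 0.069], [0.002, -1.0, -0.028]]
force: [-0.0, -0.6, 1.3]
opening: 0.475
```

Emit:
apply_moves --steps '[{"x": 0, "y": -1, "z": 0, "spin": 0.06}, {"x": 0, "y": 0, "z": 0, "spin": 0}]'

```text
time_s: 4.05
position: [0.4499, 0.1706, 0.0655]
tcp_rot: [[0.006, 0.025, -1.0], [1.0, 0.002, 0.006], [0.002, -1.0, -0.025]]
force: [0.5, 0.6, 0.6]
opening: 0.484
```

Emit:
apply_moves --grip 0 --steps '[{"x": 0, "y": 0, "z": 0, "spin": 0}, {"x": 0, "y": 0, "z": 0, "spin": 0}, {"x": 0, "y": 0, "z": 0, "spin": 0}, {"x": 0, "y": 0, "z": 0, "spin": 0}, {"x": 0, "y": 0, "z": 0, "spin": 0}]'

```text
time_s: 4.55
position: [0.4502, 0.1708, 0.0652]
tcp_rot: [[0.009, 0.026, -1.0], [1.0, 0.002, 0.009], [0.002, -1.0, -0.026]]
force: [-0.0, 0.9, -0.3]
opening: 0.114
```

Emit:
apply_moves --steps '[{"x": 0, "y": -8, "z": 0, "spin": 0}, {"x": 0, "y": -16, "z": 0, "spin": 0}, {"x": 0, "y": -20, "z": 0, "spin": 0}, {"x": 0, "y": -20, "z": 0, "spin": 0}, {"x": 0, "y": -20, "z": 0, "spin": 0}, {"x": 0, "y": -20, "z": 0, "spin": 0}, {"x": 0, "y": -14, "z": 0, "spin": 0}, {"x": 0, "y": -8, "z": 0, "spin": 0}]'

```text
time_s: 5.35
position: [0.4498, 0.0412, 0.0653]
tcp_rot: [[0.008, 0.028, -1.0], [1.0, 0.005, 0.008], [0.005, -1.0, -0.028]]
force: [0.8, 1.9, -1.3]
opening: 0.105
```

Emit:
apply_moves --steps '[{"x": 0, "y": -6, "z": 0, "spin": 0}, {"x": 0, "y": -6, "z": 0, "spin": 0}, {"x": 0, "y": -5, "z": 0, "spin": 0}, {"x": 0, "y": -4, "z": 0, "spin": 0}, {"x": 0, "y": -3, "z": 0, "spin": 0}, {"x": 0, "y": -3, "z": 0, "spin": 0}]'

```text
time_s: 5.95
position: [0.4497, 0.0232, 0.0652]
tcp_rot: [[0.022, 0.029, -0.999], [1.0, 0.022, 0.023], [0.022, -0.999, -0.028]]
force: [3.8, 15.5, -2.2]
opening: 0.103
```

Emit:
apply_moves --grip 40 --steps '[{"x": 0, "y": 0, "z": 0, "spin": 0}, {"x": 0, "y": 0, "z": 0, "spin": 0}, {"x": 0, "y": 0, "z": 0, "spin": 0}, {"x": 0, "y": 0, "z": 20, "spin": 0}, {"x": 0, "y": 0, "z": 35, "spin": 0}, {"x": 0, "y": 0, "z": 35, "spin": 0}, {"x": 0, "y": 0, "z": 25, "spin": 0}, {"x": -20, "y": -35, "z": 20, "spin": 0}, {"x": -20, "y": -40, "z": 10, "spin": 0}, {"x": -10, "y": -40, "z": 0, "spin": 0}, {"x": 0, "y": -30, "z": 0, "spin": 0}]'

```text
time_s: 7.05
position: [0.396, -0.1246, 0.2166]
tcp_rot: [[0.01, 0.028, -1.0], [1.0, 0.016, 0.01], [0.016, -0.999, -0.028]]
force: [1.6, 1.2, -0.5]
opening: 0.461
```

Run:
```python
from h import *
s=read_state(); print(s['position'],s['opening'],s['joint_positions'])
im=save('top','t4.png');im2=save('side','s4.png')
```

```text
[ 0.39601972 -0.12458828  0.21657799] 0.46053543917024764 [ -34.2053349    14.91651193  112.47123033    2.10525824   51.81027175
 -124.90699203]
```

View pics/t4.png

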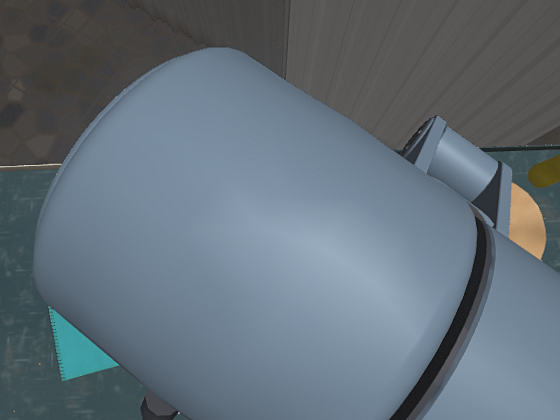

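View pics/s4.png

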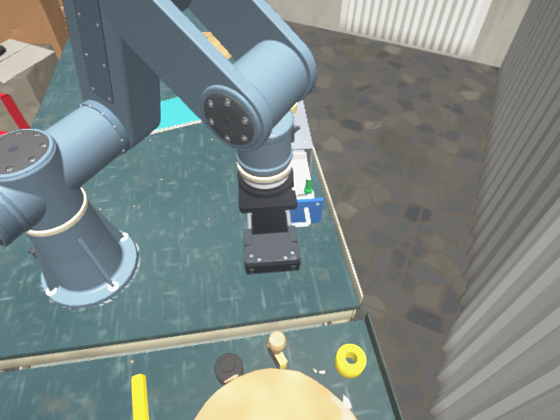

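Emit:
apply_moves --steps '[{"x": 10, "y": 45, "z": 5, "spin": 0}, {"x": 5, "y": 45, "z": 5, "spin": 0}, {"x": 0, "y": 48, "z": 0, "spin": 0}, {"x": 0, "y": 48, "z": 0, "spin": 0}, {"x": -5, "y": 48, "z": 0, "spin": 0}, {"x": -12, "y": 46, "z": 0, "spin": 0}, {"x": -20, "y": 44, "z": 0, "spin": 0}, {"x": -25, "y": 42, "z": 0, "spin": 0}, {"x": -30, "y": 40, "z": 0, "spin": 0}, {"x": -32, "y": 36, "z": 0, "spin": 0}, {"x": -35, "y": 34, "z": 0, "spin": 0}, {"x": -35, "y": 34, "z": 0, "spin": 0}]'

```text
time_s: 8.35
position: [0.216, 0.3906, 0.2267]
tcp_rot: [[0.034, 0.037, -0.999], [0.999, 0.011, 0.035], [0.012, -0.999, -0.036]]
force: [0.9, 0.1, 0.3]
opening: 0.46
```

Run:
```python
from h import *
s=read_state(); print(s['position'],s['opening'],s['joint_positions'])
im=save('top','t5.png');im2=save('side','s5.png')
```

```text
[0.21601983 0.39055644 0.22671864] 0.4602686002541971 [ 47.42667601  16.24059646 108.01137085  -1.39639443  53.87552293
 -39.79584246]
```

View pics/t5.png

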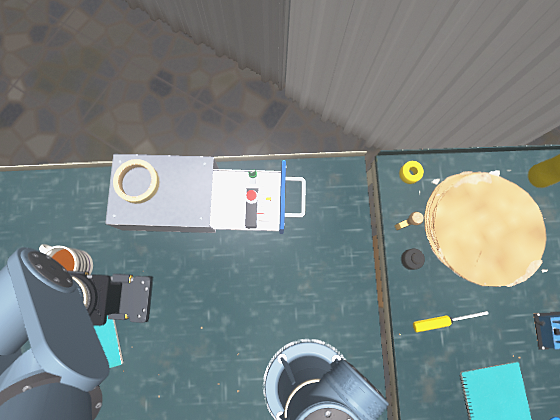

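View pics/s5.png

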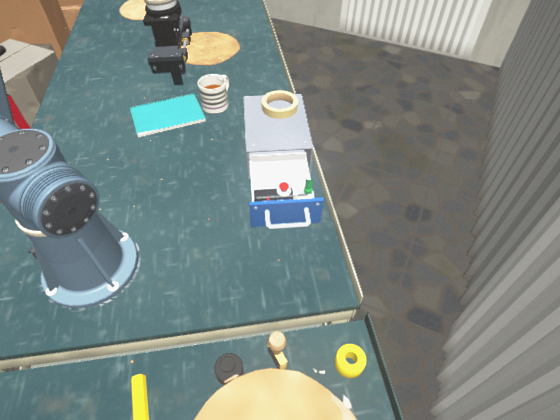

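Run:
```python
import cv2
im=cv2.imread('pics/t5.png'); cv2.imwrite('pics/t5z.png',cv2.resize(im[150:240,205:310],None,fx=7,fy=6.6,interpolation=cv2.INTER_CUBIC))
im=cv2.imread('pics/s5.png'); cv2.imwrite('pics/s5z.png',cv2.resize(im[145:235,240:330],None,fx=6,fy=6,interpolation=cv2.INTER_CUBIC))
```

```text
(no output)
```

View pics/t5z.png

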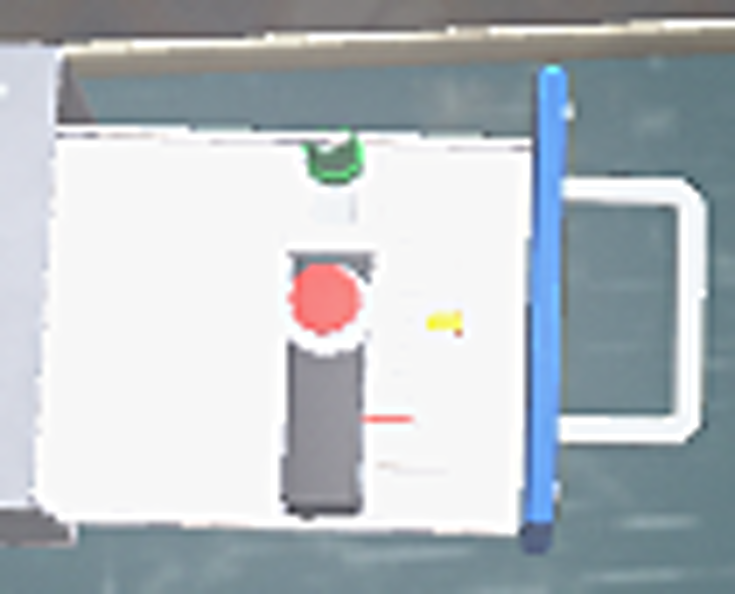

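View pics/s5z.png

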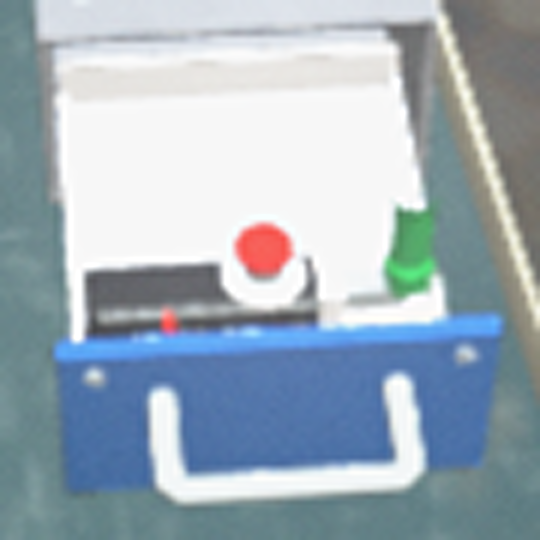

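Run:
```python
from h import *
def T(l,z): return atz('top',np.array(l)/[7,6.6]+[205,150],z).round(4)
def S(l,z): return atz('side',np.array(l)/6+[240,145],z).round(4)
for n,l,z in[('btn',[[323,297]],.068),('knobtop',[[333,155]],.093),('ptr',[[412,419],[364,419]],.05),('ptr',[[412,419]],.06),('rider',[[444,321]],.05),('riderdark',[[459,331]],.05),('handle',[[691,195],[690,305],[680,430]],.07),('front',[[552,70],[538,530]],.097)]: print(n,z,T(l,z))
print('S btn',S([[264,249]],.068)); print('knobtop',S([[417,212]],.093)); print('ptr',S([[169,318]],.05))
print('front',S([[500,318],[58,345]],.097),'case front top', S([[440,18],[38,38]],.105))
for cam_ in('top','side'):
  for n in('knob_grip','button_top','rider_mark','pointer_tip','lock_button'):
    for d in spotter.cut_out(n,cam_)[:1]: 
        m=np.argwhere(d['mask']); print(cam_,n,d['score'],d['rect'],m.mean(0)[::-1].round(1),len(m))
```

```text
btn 0.068 [[0.4511 0.1475 0.068 ]]
knobtop 0.093 [[0.4978 0.1444 0.093 ]]
ptr 0.05 [[0.4098 0.1159 0.05  ]
 [0.4094 0.1327 0.05  ]]
ptr 0.06 [[0.408  0.1156 0.06  ]]
rider 0.05 [[0.4473 0.1058 0.05  ]]
riderdark 0.05 [[0.4436 0.1004 0.05  ]]
handle 0.07 [[0.4927 0.0208 0.07  ]
 [0.451  0.0207 0.07  ]
 [0.4044 0.0237 0.07  ]]
front 0.097 [[0.5305 0.0708 0.097 ]
 [0.3628 0.072  0.097 ]]
S btn [[0.4497 0.1423 0.068 ]]
knobtop [[0.5088 0.1337 0.093 ]]
ptr [[0.4099 0.1244 0.05  ]]
front [[0.5312 0.0722 0.097 ]
 [0.3654 0.0726 0.097 ]] case front top [[0.5319 0.2334 0.105 ]
 [0.3643 0.2347 0.105 ]]
top knob_grip 0.62 [249.6, 174.2, 5.1, 6.7] [252.5 174.1] 47
top button_top 0.66 [245.1, 192.4, 6.5, 8.1] [250.9 195. ] 68
top rider_mark 0.43 [248.1, 167.7, 8.5, 17.0] [252.6 175.9] 97
top lock_button 0.59 [249.0, 191.7, 6.0, 7.5] [250.7 195.2] 82
side knob_grip 0.48 [307.2, 181.5, 2.9, 11.0] [307.5 186.5] 100
side button_top 0.41 [279.6, 179.9, 8.0, 16.8] [282.8 186.9] 111
side pointer_tip 0.6 [293.9, 178.6, 21.6, 19.8] [305.3 188.8] 210
side lock_button 0.41 [280.0, 182.0, 8.1, 11.6] [282.8 186.3] 78
```

Run:
```python
from h import *
im=cv2.imread('pics/t5.png')
print(im[190:220,263:274].tolist().__len__())
for r in range(194,206): print(r,[tuple(im[r,c,::-1].tolist()) for c in range(264,273)])
for r in range(210,217): print(r,[tuple(im[r,c,::-1].tolist()) for c in range(255,265,1)])
im=cv2.imread('pics/s5.png'); g=(255*(im/255.)**2.2).astype('u1')
cv2.imwrite('pics/s5y.png',cv2.resize(im[180:210,245:325],None,fx=10,fy=10,interpolation=cv2.INTER_NEAREST))
im=cv2.imread('pics/t5.png'); g=(255*(im/255.)**4).astype('u1')
cv2.imwrite('pics/t5y.png',cv2.resize(g[160:235,235:295],None,fx=8,fy=8,interpolation=cv2.INTER_NEAREST))
```

```text
30
194 [(244, 244, 246), (246, 246, 247), (247, 247, 247), (247, 247, 247), (247, 247, 248), (247, 247, 248), (247, 247, 248), (247, 247, 247), (247, 247, 247)]
195 [(248, 248, 248), (248, 248, 248), (247, 247, 249), (247, 247, 249), (247, 247, 250), (248, 248, 250), (245, 245, 248), (247, 248, 248), (247, 247, 248)]
196 [(247, 247, 248), (247, 247, 250), (247, 247, 254), (247, 247, 255), (247, 248, 255), (248, 248, 255), (244, 245, 255), (248, 248, 252), (247, 247, 248)]
197 [(247, 247, 249), (247, 247, 255), (247, 247, 231), (247, 247, 180), (247, 247, 187), (247, 248, 185), (247, 228, 149), (247, 248, 255), (247, 248, 250)]
198 [(247, 247, 250), (247, 247, 255), (247, 247, 90), (247, 246, 101), (247, 246, 109), (248, 248, 112), (248, 246, 112), (248, 247, 255), (247, 248, 251)]
199 [(247, 247, 250), (247, 247, 255), (247, 247, 70), (247, 247, 110), (248, 247, 109), (248, 250, 124), (249, 251, 113), (248, 249, 255), (248, 248, 251)]
200 [(247, 247, 249), (247, 247, 254), (247, 247, 255), (247, 247, 255), (248, 248, 255), (248, 251, 255), (206, 139, 113), (249, 250, 255), (248, 248,
[... 1321 characters left out ...]

213 [(153, 156, 161), (185, 146, 155), (255, 157, 155), (250, 121, 117), (248, 129, 129), (247, 130, 128), (247, 130, 130), (247, 130, 131), (248, 164, 166), (248, 240, 240)]
214 [(153, 154, 161), (168, 173, 187), (255, 255, 255), (250, 255, 255), (248, 255, 255), (247, 255, 255), (247, 255, 255), (247, 255, 255), (247, 254, 254), (242, 240, 244)]
215 [(153, 151, 157), (168, 172, 186), (255, 255, 255), (250, 253, 252), (248, 250, 250), (247, 250, 250), (247, 250, 250), (247, 250, 250), (248, 249, 249), (248, 249, 248)]
216 [(151, 150, 157), (166, 169, 183), (255, 255, 255), (250, 250, 250), (248, 248, 248), (247, 248, 248), (247, 248, 248), (247, 248, 248), (247, 248, 248), (247, 248, 247)]
```

View pics/s5y.png

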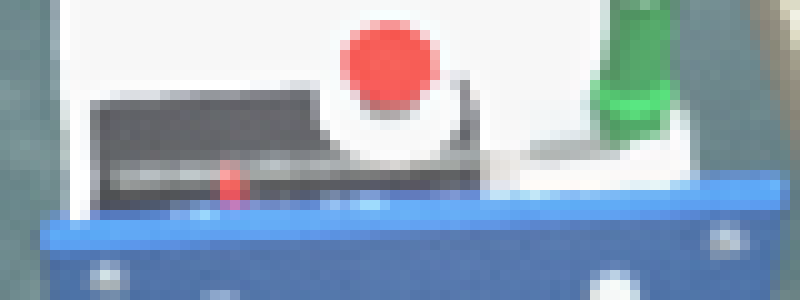

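View pics/t5y.png

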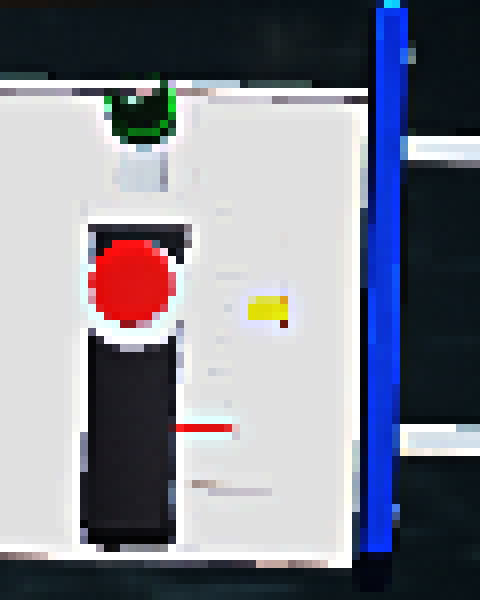

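Run:
```python
from h import *
for z in(.045,.05,.055): 
  a=atz('top',[[264,213.0],[268,198.2],[268,198.5]],z); print(z,a.round(4), (a[1:,0]-a[0,0])+.009*(a[0,1]-a[1:,1]))
im=cv2.imread('pics/t5.png').astype(float)
g=im[165:222,260:268].mean(2)
for c in (257,258,259,260,261,262,263,264,265): print(c,im[170:224,c].mean(1).round().astype(int).tolist())
for z in(.045,.055): print(atz('side',[[268.2,198]],z))
```

```text
0.045 [[0.412  0.1157 0.045 ]
 [0.4495 0.1069 0.045 ]
 [0.4488 0.1069 0.045 ]] [0.03761577 0.0368547 ]
0.05 [[0.4111 0.1156 0.05  ]
 [0.4484 0.1069 0.05  ]
 [0.4476 0.1068 0.05  ]] [0.0374123  0.03665534]
0.055 [[0.4101 0.1155 0.055 ]
 [0.4473 0.1068 0.055 ]
 [0.4465 0.1067 0.055 ]] [0.03720883 0.03645599]
257 [255, 223, 255, 254, 255, 255, 255, 252, 248, 248, 248, 248, 248, 248, 246, 248, 249, 255, 173, 143, 141, 161, 147, 254, 253, 252, 252, 251, 249, 249, 216, 234, 242, 249, 235, 235, 251, 250, 255, 255, 255, 255, 255, 189, 255, 255, 255, 255, 255, 255, 255, 255, 255, 255]
258 [255, 222, 252, 251, 250, 250, 249, 248, 247, 247, 247, 248, 248, 247, 247, 247, 248, 252, 215, 228, 206, 255, 255, 250, 247, 248, 248, 248, 248, 248, 248, 248, 250, 252, 253, 253, 253, 252, 248, 248, 250, 253, 253, 163, 253, 252, 250, 250, 250, 251, 245, 249, 249, 249]
259 [241, 218, 251, 246, 246, 246, 247, 247, 247, 247, 247, 245, 245, 247, 247, 247, 248, 249, 252, 254, 254, 252, 250, 248, 248, 247, 247, 247, 247, 248, 248, 248, 248, 248, 248, 248, 248, 248, 248, 248, 248, 250, 253, 169, 253, 249, 248, 24
[... 1056 characters left out ...]
, 247, 245, 248, 252, 193, 252, 249, 248, 247, 247, 248, 246, 238, 248, 248]
264 [240, 255, 242, 248, 248, 247, 247, 247, 247, 247, 247, 247, 247, 247, 247, 247, 247, 247, 247, 247, 247, 247, 247, 248, 245, 248, 247, 248, 248, 248, 248, 247, 247, 247, 247, 247, 247, 247, 247, 247, 247, 248, 250, 243, 242, 248, 247, 247, 247, 248, 248, 239, 248, 248]
265 [156, 255, 243, 248, 248, 247, 247, 247, 247, 247, 247, 247, 247, 247, 247, 247, 247, 247, 247, 247, 247, 247, 247, 248, 246, 248, 248, 250, 250, 250, 249, 248, 247, 247, 247, 247, 247, 247, 247, 247, 247, 248, 248, 248, 248, 248, 247, 247, 247, 248, 248, 240, 248, 247]
[[0.41019537 0.12889683 0.045     ]]
[[0.40967699 0.11998167 0.055     ]]
```

Run:
```python
from h import *
im=cv2.imread('pics/s5.png')
for r in range(194,203): print(r,[tuple(im[r,c,::-1].tolist()) for c in range(265,271)])
for z in (.04,.045,.05,.055,.06):
  print(z, [a.round(4).tolist()[1] for a in atz('side',[[268,195.5],[268,196.0],[268,196.5],[268,200.5]],z)], 'top', atz('top',[[256,213],[256.5,213],[264.3,213]],z)[:,1].round(4))
```

```text
194 [(99, 101, 104), (99, 101, 106), (100, 104, 108), (101, 105, 109), (101, 104, 109), (101, 103, 109)]
195 [(105, 109, 112), (107, 109, 114), (120, 117, 123), (122, 124, 128), (116, 119, 125), (122, 125, 130)]
196 [(145, 150, 152), (149, 150, 153), (197, 153, 155), (184, 152, 154), (155, 155, 160), (160, 167, 169)]
197 [(183, 191, 194), (194, 190, 191), (250, 163, 162), (237, 138, 136), (178, 155, 154), (161, 166, 164)]
198 [(116, 122, 123), (134, 112, 114), (245, 102, 99), (242, 100, 94), (169, 107, 103), (103, 101, 104)]
199 [(81, 87, 98), (107, 87, 98), (228, 86, 93), (233, 85, 94), (161, 87, 95), (107, 105, 113)]
200 [(116, 151, 206), (111, 136, 196), (166, 121, 187), (195, 124, 187), (149, 126, 191), (126, 148, 207)]
201 [(154, 215, 252), (126, 193, 250), (104, 170, 248), (113, 171, 248), (103, 172, 249), (101, 175, 249)]
202 [(105, 175, 245), (102, 173, 245), (97, 172, 245), (98, 172, 246), (97, 173, 245), (102, 174, 246)]
0.04 [0.1416, 0.14, 0.1383, 0.1253] top [0.1356 0.1344 0.1151]
0.045 [0.1371, 0.1355, 0.1338, 0.1209] top [0.1354 0.1341 0.115 ]
0.05 [0.1326, 0.131, 0.1293, 0.1165] top [0.1351 0.1339 0.1149]
0.055 [0.1281, 0.1265, 0.1248, 0.1121] top [0.1349 0.1337 0.1147]
0.06 [0.1236, 0.1219, 0.1203, 0.1077] top [0.1346 0.1334 0.1146]
```

Run:
```python
from h import *
for z in (.03,.035,.04,.045,.05):
  ok=[]
  for X in np.arange(.400,.425,.0001):
    r=proj('top',[[X+.01*k+0*.009,.117-.009*.01*k,z] for k in (0,1,2,3,4,5,7)])[:,1]
    e=np.abs(r-[214,210,206,202,198,194,186]).max(); ok.append((e,X,r[0],r[5]))
  m=min(ok); print(z,np.round(m,4),'range',[round(o[1],4) for o in ok if o[0]<.4][::max(1,len([o for o in ok if o[0]<.4])-1)],'ptr@.05',.4111)
  xr=atz('top',[[268,198.35]],z+.003)[0]; print('   rider on scale', (xr[0]-m[1])*1000)
```

```text
0.03 [  0.4228   0.4133 213.5886 194.1084] range [] ptr@.05 0.4111
   rider on scale 38.59302825538657
0.035 [  0.3461   0.4122 213.6539 194.0692] range [np.float64(0.4121), np.float64(0.4123)] ptr@.05 0.4111
   rider on scale 38.552671233595625
0.04 [  0.2801   0.4111 213.7199 194.0295] range [np.float64(0.4108), np.float64(0.4114)] ptr@.05 0.4111
   rider on scale 38.512314211804735
0.045 [2.133000e-01 4.100000e-01 2.137867e+02 1.939895e+02] range [np.float64(0.4095), np.float64(0.4104)] ptr@.05 0.4111
   rider on scale 38.47195719001384
0.05 [1.371000e-01 4.088000e-01 2.138943e+02 1.939884e+02] range [np.float64(0.4082), np.float64(0.4095)] ptr@.05 0.4111
   rider on scale 38.53160016822288
```

Emit:
apply_moves --grip 0 --steps '[{"x": 18, "y": -18, "z": 0, "spin": 0}, {"x": 32, "y": -34, "z": 0, "spin": 0}, {"x": 32, "y": -34, "z": 0, "spin": 0}, {"x": 32, "y": -34, "z": 0, "spin": 0}, {"x": 32, "y": -34, "z": 0, "spin": 0}, {"x": 32, "y": -34, "z": 0, "spin": 0}, {"x": 26, "y": -28, "z": 0, "spin": 0}, {"x": 16, "y": -16, "z": 0, "spin": 0}, {"x": 4, "y": -4, "z": 0, "spin": 0}]'

```text
time_s: 9.85
position: [0.4559, 0.1381, 0.2283]
tcp_rot: [[0.047, 0.044, -0.998], [0.999, 0.014, 0.048], [0.016, -0.999, -0.044]]
force: [0.1, 0.6, 0.4]
opening: 0.005
```

Emit:
apply_moves --steps '[{"x": -3, "y": 4, "z": -20, "spin": 0}, {"x": -2, "y": 3, "z": -30, "spin": 0}, {"x": 0, "y": 0, "z": -30, "spin": 0}, {"x": 0, "y": 0, "z": -25, "spin": 0}, {"x": 0, "y": 0, "z": -15, "spin": 0}, {"x": 0, "y": 0, "z": -5, "spin": 0}, {"x": 0, "y": 0, "z": 0, "spin": 0}]'

```text
time_s: 10.55
position: [0.4491, 0.1455, 0.1008]
tcp_rot: [[0.053, 0.046, -0.998], [0.998, 0.015, 0.054], [0.018, -0.999, -0.045]]
force: [0.3, -0.2, 0.9]
opening: 0.004
```

Emit:
apply_moves --steps '[{"x": 1, "y": 0, "z": -8, "spin": 0.04}, {"x": 0, "y": 0, "z": -8, "spin": 0}, {"x": 0, "y": 0, "z": -5, "spin": 0}, {"x": 0, "y": 0, "z": -5, "spin": 0}, {"x": 0, "y": 0, "z": -5, "spin": 0}]'

```text
time_s: 11.05
position: [0.4518, 0.1465, 0.0719]
tcp_rot: [[0.013, 0.052, -0.999], [1.0, 0.018, 0.014], [0.019, -0.998, -0.052]]
force: [-0.4, -1.4, 2.1]
opening: 0.003
```

Emit:
apply_moves --steps '[{"x": -1, "y": 0, "z": -3, "spin": 0}, {"x": 0, "y": 0, "z": -3, "spin": 0}, {"x": 0, "y": 0, "z": -3, "spin": 0}]'

```text
time_s: 11.35
position: [0.4521, 0.1464, 0.0657]
tcp_rot: [[0.013, 0.056, -0.998], [1.0, 0.018, 0.014], [0.019, -0.998, -0.056]]
force: [-6.6, -1.6, 48.8]
opening: 0.006
```

Emit:
apply_moves --steps '[{"x": 0, "y": 0, "z": 5, "spin": 0}, {"x": 0, "y": 0, "z": 20, "spin": 0}, {"x": 0, "y": 0, "z": 30, "spin": 0}, {"x": 0, "y": 0, "z": 30, "spin": 0}, {"x": 0, "y": 0, "z": 10, "spin": 0}]'

```text
time_s: 11.85
position: [0.4499, 0.1466, 0.1633]
tcp_rot: [[0.015, 0.052, -0.999], [1.0, 0.019, 0.016], [0.019, -0.998, -0.052]]
force: [-0.3, -0.6, -0.8]
opening: 0.009
```

Emit:
apply_moves --grip 45 --steps '[{"x": 15, "y": 0, "z": 0, "spin": 0}, {"x": 20, "y": 0, "z": 0, "spin": 0}, {"x": 15, "y": 0, "z": 0, "spin": 0}, {"x": 6, "y": 0, "z": 0, "spin": 0}, {"x": 0, "y": 0, "z": 0, "spin": 0}]'

```text
time_s: 12.35
position: [0.5065, 0.1471, 0.1652]
tcp_rot: [[0.016, 0.054, -0.998], [1.0, 0.02, 0.017], [0.02, -0.998, -0.054]]
force: [0.2, -0.4, -0.5]
opening: 0.372
```

Run:
```python
from h import *
s=read_state(); print(s['position'],s['opening'],s['joint_positions'],s['force'])
im=save('top','t6.png');im2=save('side','s6.png')
cv2.imwrite('pics/s6z.png',cv2.resize(im2[100:240,220:340],None,fx=4.2,fy=4.2,interpolation=cv2.INTER_CUBIC)[:,:,::-1])
```

```text
[0.50646625 0.14705101 0.16522534] 0.372368007130317 [  3.5052375   26.97543461 102.23556074   1.25427851  47.63089195
 -86.39462867] [ 0.22845796 -0.35116958 -0.51432455]
```

View pics/s6z.png

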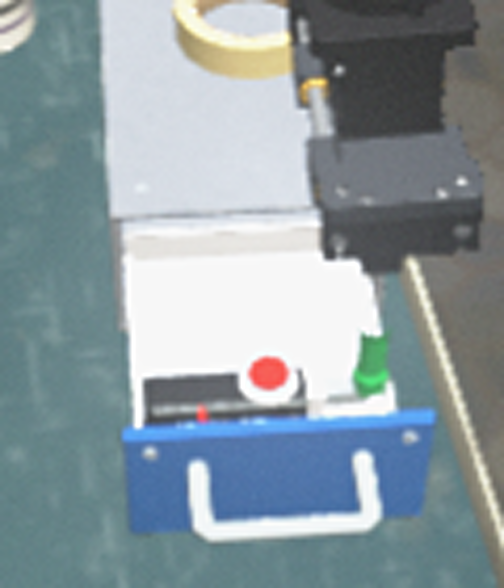

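View pics/t6.png

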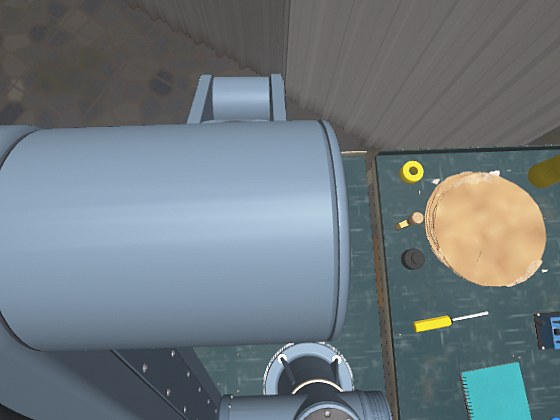

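Emit:
apply_moves --steps '[{"x": 2, "y": -1, "z": -20, "spin": 0}, {"x": 0, "y": 0, "z": -25, "spin": 0}, {"x": 0, "y": 0, "z": -20, "spin": 0}, {"x": 0, "y": 0, "z": -12, "spin": 0}, {"x": 0, "y": 0, "z": -8, "spin": 0}, {"x": 0, "y": 0, "z": -5, "spin": 0}, {"x": 0, "y": 0, "z": 0, "spin": 0}]'

```text
time_s: 13.15
position: [0.5008, 0.1465, 0.0721]
tcp_rot: [[0.014, 0.047, -0.999], [1.0, 0.019, 0.015], [0.02, -0.999, -0.047]]
force: [0.6, -0.3, -0.1]
opening: 0.515
```

Emit:
apply_moves --steps '[{"x": 5, "y": 0, "z": -3, "spin": 0}, {"x": 4, "y": -1, "z": -3, "spin": 0}, {"x": 0, "y": 0, "z": -2, "spin": 0}, {"x": 0, "y": 0, "z": 0, "spin": 0}]'

```text
time_s: 13.55
position: [0.5121, 0.1456, 0.0653]
tcp_rot: [[0.014, 0.051, -0.999], [1.0, 0.02, 0.015], [0.02, -0.998, -0.051]]
force: [-0.4, -0.3, -0.8]
opening: 0.516
```

Run:
```python
from h import *
s=read_state(); print(s['position'],s['opening'],s['force'])
im2=save('side','s7.png')
cv2.imwrite('pics/s7z.png',cv2.resize(im2[100:240,220:340],None,fx=4.2,fy=4.2,interpolation=cv2.INTER_CUBIC)[:,:,::-1])
```

```text
[0.51214755 0.14557079 0.06527868] 0.5159337655735604 [-0.44005637 -0.31897513 -0.78624326]
```

View pics/s7z.png

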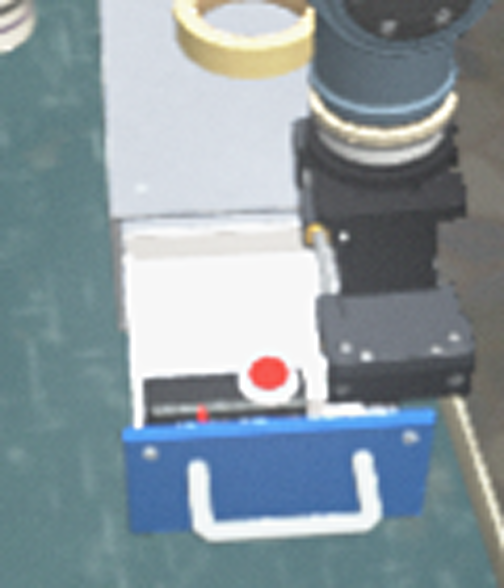

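Emit:
apply_moves --grip 0 --steps '[{"x": 0, "y": 0, "z": 0, "spin": 0}, {"x": 0, "y": 0, "z": 0, "spin": 0}, {"x": 0, "y": 0, "z": 0, "spin": 0}, {"x": 0, "y": 0, "z": 0, "spin": 0}, {"x": 0, "y": 0, "z": 0, "spin": 0}]'

```text
time_s: 14.1
position: [0.5124, 0.1496, 0.0658]
tcp_rot: [[0.018, 0.053, -0.998], [0.999, 0.026, 0.02], [0.027, -0.998, -0.053]]
force: [0.9, 0.3, -0.5]
opening: 0.216
```

```bash
cat > ptr.py <<'E'
from h import *
import sys
s=read_state(); print(s['time_s'],s['position'],s['opening']*87,s['force'],np.array(s['tcp_rot'])[:,0].round(3),np.array(s['tcp_rot'])[:,1].round(3))
im=save('side',sys.argv[1]); 
cv2.imwrite('pics/z_'+sys.argv[1],cv2.resize(im[100:240,220:340],None,fx=4.2,fy=4.2,interpolation=cv2.INTER_CUBIC)[:,:,::-1])
r=im[195:200,255:300].astype(float); w=np.clip(r[:,:,0]-np.maximum(r[:,:,1],r[:,:,2])-40,0,None)
w[:, :]=w; print(w.sum(1).round(), [(w[i]*np.arange(255,300)).sum()/max(w[i].sum(),1) for i in range(5)])
fr=im[200:215,300];
E
python3 ptr.py s8.png
python3 - <<'E'
import cv2,numpy as np
im=cv2.imread('pics/s5.png')[195:200,255:300,::-1].astype(float);w=np.clip(im[:,:,0]-np.maximum(im[:,:,1],im[:,:,2])-40,0,None)
print([(w[i]*np.arange(255,300)).sum()/max(w[i].sum(),1) for i in range(5)])
E
```

```text
14.1 [0.51239226 0.14957284 0.06584909] 18.831435587504977 [ 0.86269413  0.27634987 -0.45395446] [0.018 0.999 0.027] [ 0.053  0.026 -0.998]
[  0.  10. 109. 236. 224.] [np.float64(0.0), np.float64(267.0), np.float64(267.5596330275229), np.float64(267.6525423728813), np.float64(267.67857142857144)]
[np.float64(0.0), np.float64(267.0), np.float64(267.5566037735849), np.float64(267.6431718061674), np.float64(267.68636363636364)]
```

Emit:
apply_moves --steps '[{"x": 3, "y": 0, "z": 0, "spin": 0}, {"x": 6, "y": 0, "z": 0, "spin": 0}, {"x": 7, "y": 0, "z": 0, "spin": 0}, {"x": 7, "y": 0, "z": 0, "spin": 0}, {"x": 6, "y": 0, "z": 0, "spin": 0}, {"x": 3, "y": 0, "z": 0, "spin": 0}, {"x": 0, "y": 0, "z": 0, "spin": 0}]'

```text
time_s: 14.85
position: [0.5426, 0.1494, 0.0657]
tcp_rot: [[0.016, 0.044, -0.999], [1.0, 0.025, 0.018], [0.026, -0.999, -0.044]]
force: [-2.7, 1.9, 2.8]
opening: 0.211
```

```bash
python3 ptr.py s9.png
```

```text
14.85 [0.54264885 0.14936906 0.06572131] 18.36999484839595 [-2.65800181  1.92047893  2.76975542] [0.016 1.    0.026] [ 0.044  0.025 -0.999]
[  0.  34. 205. 261.  82.] [np.float64(0.0), np.float64(280.0), np.float64(280.3560975609756), np.float64(280.3486590038314), np.float64(280.2073170731707)]
```

View pics/z_s9.png

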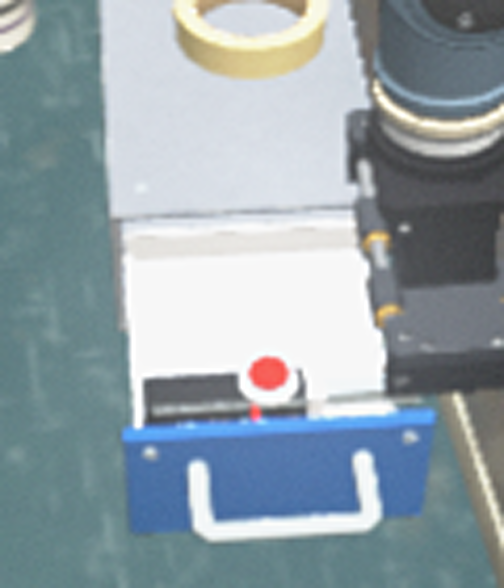

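Run:
```python
from h import *
a=atz('side',[[267.66,198.3],[280.3,197.6]],.05); print(a)
print(proj('side',[[.410,.127,.05],[.4402,.127,.05],[.4482,.127,.05]]), proj('side',[[.449,.106,z] for z in (.045,.05,.055,.06)]))
print(proj('side',[[.45,.073,.097]]))
```

```text
[[0.40856914 0.12358135 0.05      ]
 [0.43913658 0.12329733 0.05      ]]
[[268.14945477 197.21009121]
 [280.59580351 196.43611911]
 [283.88489164 196.23172716]] [[285.0429275  204.09816748]
 [285.08524545 202.72780591]
 [285.12790742 201.34609359]
 [285.17091751 199.95289229]]
[[287.43577258 199.98768805]]
```

Emit:
apply_moves --steps '[{"x": 3, "y": 0, "z": 0, "spin": 0}, {"x": 3, "y": 0, "z": 0, "spin": 0}, {"x": 1.5, "y": 0, "z": 0, "spin": 0}, {"x": 0, "y": 0, "z": 0, "spin": 0}, {"x": 0, "y": 0, "z": 0, "spin": 0}]'

```text
time_s: 15.4
position: [0.5496, 0.1494, 0.0657]
tcp_rot: [[0.016, 0.043, -0.999], [1.0, 0.025, 0.017], [0.025, -0.999, -0.042]]
force: [-3.6, 2.8, 2.1]
opening: 0.215
```

```bash
python3 ptr.py s10.png
```

```text
15.4 [0.54960465 0.1493858  0.06570094] 18.709821650294895 [-3.57963738  2.8156929   2.09414536] [0.016 1.    0.025] [ 0.043  0.025 -0.999]
[  0.  13. 211. 219.  34.] [np.float64(0.0), np.float64(283.0), np.float64(283.22748815165875), np.float64(283.4337899543379), np.float64(283.47058823529414)]
```

View pics/z_s10.png

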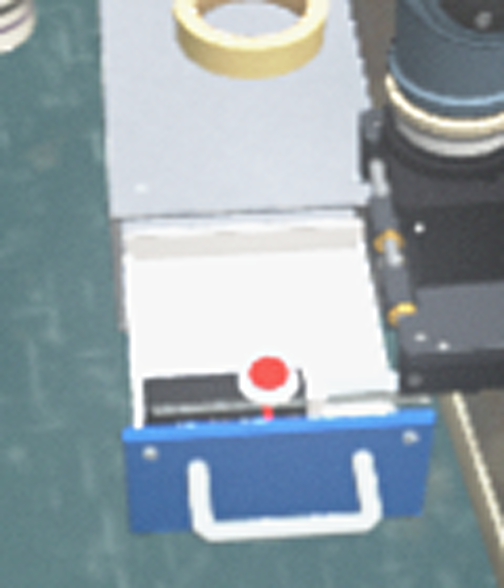

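Run:
```python
from h import *
im=save('top','t10.png')
```

```text
(no output)
```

View pics/t10.png

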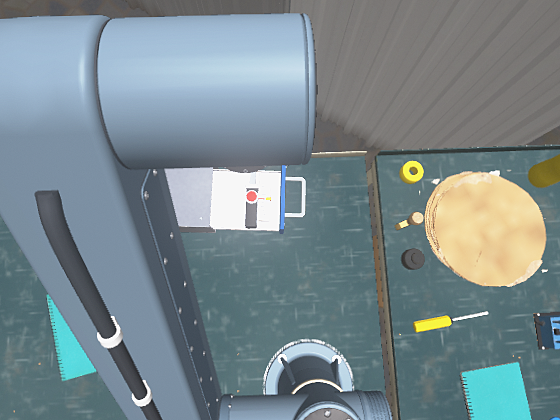

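Top view is clear now: pointer and rider both visible near (265, 198).

Run:
```python
from h import *
im=cv2.imread('pics/t10.png')
g=(255*(im/255.)**4).astype('u1')
cv2.imwrite('pics/t10y.png',cv2.resize(g[165:235,235:310],None,fx=9,fy=8,interpolation=cv2.INTER_NEAREST))
for r in range(195,203): print(r,[tuple(im[r,c,::-1].tolist()) for c in range(257,273)])
```

```text
195 [(247, 255, 255), (247, 250, 250), (248, 248, 248), (247, 248, 248), (248, 248, 248), (248, 248, 248), (248, 248, 248), (248, 248, 248), (248, 248, 248), (247, 247, 249), (247, 247, 250), (247, 247, 250), (248, 248, 250), (243, 243, 247), (248, 248, 248), (247, 247, 248)]
196 [(247, 255, 255), (247, 252, 251), (247, 250, 250), (247, 250, 250), (247, 250, 250), (247, 250, 249), (248, 249, 249), (247, 248, 249), (247, 248, 251), (247, 248, 255), (247, 248, 255), (247, 248, 255), (248, 249, 255), (240, 241, 255), (248, 248, 253), (247, 248, 248)]
197 [(248, 255, 255), (247, 255, 255), (248, 255, 255), (247, 255, 255), (247, 255, 255), (247, 255, 255), (247, 255, 255), (247, 252, 253), (247, 249, 255), (247, 247, 221), (247, 246, 167), (247, 247, 173), (248, 248, 172), (247, 217, 136), (248, 247, 255), (247, 248, 250)]
198 [(249, 255, 255), (249, 167, 170), (248, 148, 152), (248, 146, 151), (247, 147, 151), (248, 165, 162), (248, 166, 164), (248, 220, 226), (247, 250, 255), (247, 247, 80), (247, 243, 94), (247, 245, 102), (248, 248, 106), (248, 243, 103), (248, 246, 255), (247, 248, 
[... 411 characters left out ...]
 250, 251), (247, 249, 255), (247, 247, 255), (247, 247, 255), (248, 248, 255), (248, 251, 255), (190, 123, 99), (249, 249, 255), (248, 249, 250)]
201 [(221, 224, 235), (248, 248, 249), (249, 249, 248), (248, 248, 248), (248, 248, 248), (248, 248, 248), (248, 248, 248), (248, 248, 248), (247, 248, 249), (247, 247, 251), (247, 248, 252), (248, 248, 253), (249, 251, 255), (247, 247, 252), (249, 250, 253), (248, 248, 249)]
202 [(229, 233, 241), (248, 248, 249), (249, 249, 248), (248, 248, 247), (247, 247, 247), (240, 241, 243), (244, 244, 245), (248, 248, 248), (247, 247, 247), (247, 247, 248), (247, 247, 248), (247, 248, 248), (248, 248, 249), (248, 248, 249), (248, 248, 248), (247, 247, 248)]
```

View pics/t10y.png

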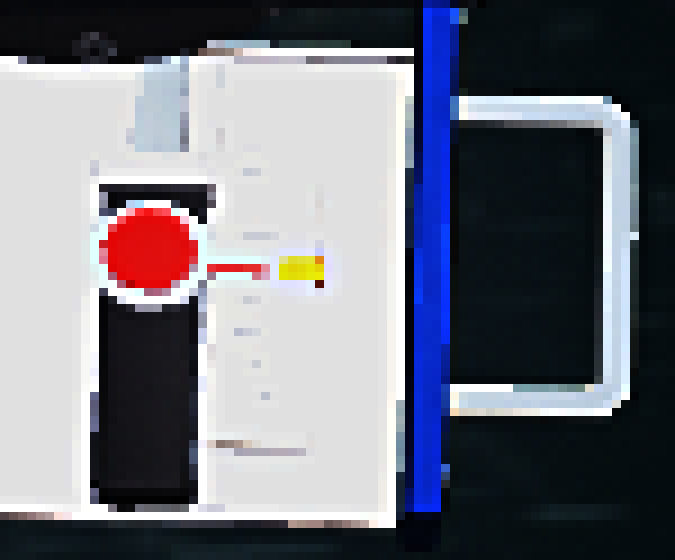

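Run:
```python
from h import *
s=read_state(); print(s['time_s'],s['position'],s['force'],np.abs(s['qvel']).max()); print(job.hand_in())
```

```text
15.5 [0.54961263 0.14936706 0.06571778] [-3.89269462  2.20681958  2.83561667] 0.1955805707487584
the job is handed in; nothing more can be done
None
```

The gauge is set and handed in at 15.5 s: the drawer is fully open, the lock button is down, and the gripper holds the knob with the pointer at the rider.

- **Drawer:** it came out about 148 mm and then met its stop at about 15 N. It had started about 12 mm open.
- **Lock button:** I pushed it until the wrist force rose sharply to 49 N, with the fingertips at about 58 mm. The fully-down height is 59 mm, so it is at its stop, and the side camera shows it still down.
- **Gauge arm:** I drew it out 37.2 mm by the arm's own reading; the side picture gives about 37.7 mm. Just before hand-in the arm was still, feeling about 4 N of spring pull.
- **Pointer and rider:** the last top picture puts the pointer within about 0.3 pixel (0.7 mm) of the rider's middle.
- **Estimates that disagreed:** before pulling, direct viewing put the rider at 37 mm and the scale marks put it at 38.5 mm. The heights of pointer and rider are only estimated, so about 1 mm of error is possible.
- **Bystanders:** the stamp, weight and ribbon roll sit at the same pixels as at the start. The masking tape looked unmoved in the side pictures; in the last top picture the arm hid it.
- **Slips along the way:** my first grip on the handle was too high and slid off the bar, so I lowered and gripped again. The tool also leaned about 2–3° during the moves.

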